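Third filter: three clicks from home

TASK

Set the filter changer of the lens inspection lamp to its third filter: with a fingertip, push its black lever all the way back to its home stop at the red end, then push it the other way through three clicks, counting them by feel, and leave it resting in the third click without ever pushing it past. Only push the lever, do not pinch it. Leave the bottle, spectacles, lens packet and pliers where they are.

Things in the scene. Friction and masses are not known exactly. Their poses are not given: they have to be found in the camera images.
- changer: filter changer: fixed grey and white box, 110 (x) x 250 (y) x 50 high; its end at -y is red: the home end. Origin: centre of its underside; x points from front to rear, y along the box away from the red end, z up. The lever's slot runs along y on the top at x = -27 mm; behind it is a round black port with amber glass (52 across, 9 high, x = -5 to +47 mm); the rest of the top is flat and free
- changer_home (a point): point on top of the changer (z = 50 mm) at which the lever's middle stands at home; 40 mm towards the red end from the middle of the box. Axes as the changer's
- lever (a joint): travel of the lever along the changer's y, in m: 0 at home (a solid stop lies 1.5 mm behind), growing away from the red end, at most 0.083. A sprung ball clicks into unevenly spaced rest positions, 15 to 17 mm apart: home, then five clicks. Starts at or near the first, second or third click
- lever_tab (a point): centre of the lever's black tab: 30 (x) x 14 (along the travel, y) x 32 high, 3 to 35 mm above the changer's top; axes as the changer's; cannot be lifted. Push its wide ribbed faces: leaving a rest position takes about 4 to 8 N at once, fading to nothing about half-way; up to 4 mm further it snaps ahead off the finger by itself and settles in the next rest position
- bottle: bystander, stays: pale green bottle with a green dropper cap, 36 across, 120 high, behind the changer; origin under its centre
- glasses: bystander, stays: brown spectacles, 143 x 136 x 42, behind the changer; origin under their centre
- packet: bystander, stays: flat blue-grey lens packet, 70 x 70 x 10, beyond the red end; origin under its centre
- pliers: bystander, stays: metal pliers, 148 x 50 x 12, lying in front of the changer; origin under their centre

How it is judged:
By the outcome, as a careful person would: the job done as asked, in the order asked, and still so for the second after the job is handed in, with the robot touching nothing.
It also fails if it takes over 64 s, if anything falls off the work surface, if the arm or the gripper's body presses on something with over 40 N, if the wrist force passes 120 N, or if a joint passes its speed limit or range.

ROBOT

A 6-joint arm with a two-finger parallel gripper is mounted at the origin on a cart in front of the work surface, level with it; the furniture and walls round the work are solid. World frame = base frame: x ahead of the robot, y to its left, z up, the work surface at z = 0. Lengths are in m, angles in rad, forces in N, time in s.
With the tool pointing down it reaches from about 0.25 to 0.775 m from the base axis. Payload 4 kg.
Tool frame: the origin (TCP) lies midway between the tips of the shut fingers; the grasp point (between the pads) lies 19 mm behind it; z points along the fingers, y is the line along which they close (so a half turn about z gives the same grasp; the last joint's range is limited). The gripper opens to 85 mm and grips with 20 to 120 N. Pads are 22 mm wide; open, the fingers measure 114 mm over their backs; the gripper's body (76 mm by 85 mm) begins 54 mm behind the grasp point. The pads swing forward as they close: fully open they stand 13 mm farther back than shut.
Start: joints at [-1.378, 0.087, 1.371, -0, 1.684, -0.103], TCP at [0.16, -0.526, 0.231] pointing down, gripper open.
Joint ranges: [-3.1, 3.1], [-0.76, 2.03], [0.27, 2.55], [-1.08, 4.22], [0.17, 2.65], [-2.57, 2.57]. Speed limits (rad/s): [2.79, 2.79, 3.14, 3.14, 3.14, 3.14].

INTERFACE

Orientations are given as a rotation vector (axis times angle).
In Python, from plant import manip, imaging gives the robot as it stands. Calls block until the motion is done:
- manip.move_ptp(position, orientation): joint-space move of the TCP to a pose.
- manip.servo_line(position, rate=0.15, orientation=None, until_force=None): straight line of the TCP; orientation=None keeps the orientation; rate is the mean speed in m/s. With until_force (N) it stops when the force on the tool has changed by that much, and returns True; else False.
- manip.goto_joints(angles): joint-space move.
- manip.command_gripper(opening): finger opening in m; the grip force is fixed at half the most; returns when the fingers have stopped.
- manip.pause(seconds).
- manip.inverse_kinematics(position, orientation): joint angles nearest the present ones, or None.
- manip.get_state(): the state.
- imaging.camera(name): name is "scene" or "side" or "wrist"; returns a dict with "pixels" (384x512x3 uint8, red, green, blue), "range_z" (384x512 float32, m along the optical axis (not along the pixel's ray), 0 where there is no reading), "camera_matrix" (3x3 intrinsics, pixels), "k1" (the pictures are not rectified: a ray, as slopes to the right and down, at radius r is drawn at 1 + k1 r^2 times it, then the intrinsics apply), "rvec" (rotation vector, rad) and "tvec" (3), from world to camera coordinates, as OpenCV has them. Camera axes: x right, y down, z forward; pixel columns grow to the right and rows downward; lengths in m; the calibration is good to about 2 mm. A picture is of the moment at which its call begins.
A pose or a line that the arm cannot do raises manip.Unreachable and nothing moves.
- manip.hand_in(): hands the job in; it is judged then, once.
Trained networks look in the newest picture that a camera, given by its name, has taken for a name from the list of things; names that differ only in an ending like _2 or _b are one class to them, and where a whole thing is asked for, a point or a joint stands for the part that bears it (a point fixed in the world has none). Each returns a list of dicts, best first, with "p" (0 to 1); they miss things now and then, are a little off and sometimes report something else, mostly with a low value. They report only what shows in the picture. A call takes as long as a camera call.
- imaging.search_frame(name, camera): "point" ([column, row] as shares, 0 to 1, of the picture: columns of its width, rows of its height, amid what is visible of it).
- imaging.silhouettes(name, camera): "mask" (384x512 bool, what is visible of it) and "point" ([column, row] as shares, 0 to 1, of the picture: columns of its width, rows of its height, amid what is visible of it).
The state is a dict: "time_s": time; "joint_pos": joint angles; "joint_vel": joint speeds; "joint_torque": joint torques, N m; "position": TCP position; "eef_rot": TCP orientation; "wrist_force": force on the tool from outside, world axes, zero at the start; "moment": the same for the moment, N m; "width": finger opening in m; "finger_force": force on a finger pad.
Only numpy, scipy, OpenCV 4.12 (cv2) and the standard library are available. Lean on these libraries where they do the work, as an engineer would, in place of code of your own. Each camera call takes 0.05 s, during which the arm holds its last target. There are 200 camera calls.

## Working session

There is one attempt and no reset: what is moved stays moved. The work goes in short steps, each a Python script; the robot and the scene stay as the last script left them, time stands still between calls to the robot, and variables do not carry over. Pictures are saved under pics/ and viewed, at most 10 in all, crops included, and the job is handed in when it is done.

```bash
ls; mkdir -p pics; cat > h.py <<'E'
import numpy as np, cv2
from plant import manip, imaging
def world(c,u,v,z=None):
    """pixel -> world by depth map"""
    K=c["camera_matrix"];d=np.array([(np.asarray(u,float)-K[0,2])/K[0,0],(np.asarray(v,float)-K[1,2])/K[1,1]])
    s=d.copy()
    for _ in range(20): s=d/(1+c["k1"]*(s**2).sum(0))
    R=cv2.Rodrigues(np.array(c["rvec"],float))[0];t=np.array(c["tvec"],float)
    ray=np.array([s[0],s[1],np.ones_like(s[0])])
    zz=c["range_z"][np.asarray(v,int),np.asarray(u,int)]
    if z is not None:
        o=-R.T@t; rw=R.T@ray
        k=(z-o[2])/rw[2]
        return (o[:,None]+(rw*k).reshape(3,-1)).T
    return (R.T@((ray*zz).reshape(3,-1)-t[:,None])).T
def save(c,n): cv2.imwrite("pics/"+n,c["pixels"][:,:,::-1])
E
cat > a.py <<'E'
from h import *
ims=[]
for n in ("scene","side"):
    c=imaging.camera(n); ims.append(c["pixels"][:,:,::-1])
    for o in ("changer","lever_tab","lever","bottle","glasses","packet","pliers"):
        r=imaging.silhouettes(o,n)
        for q in r[:2]:
            m=q["mask"]; v,u=np.nonzero(m); k=c["range_z"][v,u]>0
            w=world(c,u[k],v[k])
            print(n,o,round(q["p"],2),np.round(np.array(q["point"])*[512,384]),len(u),np.round(np.median(w,0),3) if k.any() else None,np.round(np.percentile(w,[3,97],axis=0),3).tolist() if k.any() else None)
for i,n in zip(ims,("a","b")): cv2.imwrite(f"pics/{n}.png",i)
print(manip.get_state())
E
python3 a.py
```

```text
pics
scene changer 0.59 [259. 245.] 6894 [ 0.534 -0.058  0.05 ] [[0.491, -0.162, 0.017], [0.595, 0.075, 0.063]]
scene lever_tab 0.69 [246. 242.] 229 [ 0.516 -0.051  0.08 ] [[0.504, -0.053, 0.058], [0.533, -0.04, 0.087]]
scene lever 0.82 [247. 239.] 234 [ 0.517 -0.05   0.081] [[0.505, -0.053, 0.058], [0.533, -0.039, 0.087]]
scene bottle 0.73 [244. 240.] 258 [ 0.517 -0.05   0.079] [[0.504, -0.053, 0.051], [0.535, -0.024, 0.087]]
scene glasses 0.88 [319. 231.] 77 [ 0.667 -0.12   0.028] [[0.648, -0.165, -0.0], [0.739, -0.096, 0.039]]
scene packet 0.82 [316. 321.] 1490 [ 0.503 -0.23   0.01 ] [[0.471, -0.263, 0.006], [0.538, -0.196, 0.013]]
scene pliers 0.82 [200. 262.] 506 [0.444 0.002 0.01 ] [[0.416, -0.067, 0.005], [0.46, 0.06, 0.013]]
side changer 0.77 [297. 209.] 4965 [ 0.542 -0.007  0.05 ] [[0.495, -0.146, 0.019], [0.597, 0.089, 0.073]]
side lever_tab 0.73 [312. 188.] 234 [ 0.52  -0.039  0.075] [[0.506, -0.048, 0.056], [0.534, -0.036, 0.086]]
side lever_tab 0.25 [211. 215.] 520 [0.698 0.057 0.074] [[0.683, 0.045, 0.04], [0.714, 0.065, 0.118]]
side lever 0.75 [313. 192.] 221 [ 0.52  -
[... 672 characters left out ...]
057, 0.013]]
{'time_s': 0.8, 'joint_pos': array([-1.37808582e+00,  8.71695073e-02,  1.37064872e+00,  2.31494514e-05,
        1.68364641e+00, -1.03111959e-01]), 'joint_vel': array([-0.00070347,  0.00112581,  0.00199383, -0.0008158 ,  0.00090641,
        0.00090484]), 'joint_torque': array([ 6.37605426e-04, -3.51671863e+01, -3.13439906e+01,  1.39037897e-05,
        9.61739761e-05,  7.32381238e-06]), 'position': array([ 0.16033967, -0.52612857,  0.23138361]), 'eef_rot': array([3.10716372e+00, 4.62969707e-01, 4.50994602e-05]), 'wrist_force': array([ 0.15871614, -0.28562721,  0.6619188 ]), 'moment': array([ 0.02356418, -0.00612389, -0.04386381]), 'finger_force': 0.0, 'width': 0.08542377064697088}
```

```bash
cat > b.py <<'E'
from h import *
P=[]
for n in ("scene","side"):
    c=imaging.camera(n)
    q=imaging.silhouettes("changer",n)[0]; v,u=np.nonzero(q["mask"]); k=c["range_z"][v,u]>0
    w=world(c,u[k],v[k]); t=w[abs(w[:,2]-.05)<.006]; P.append(t)
    print(n,len(t),cv2.minAreaRect(t[:,:2].astype(np.float32)), cv2.boundingRect((t[:,:2]*1e4).astype(np.int32)))
t=np.vstack(P);print(cv2.minAreaRect(t[:,:2].astype(np.float32)))
cv2.imwrite("pics/c.png",np.hstack([cv2.resize(cv2.imread("pics/a.png")[170:360,130:380],(400,304),interpolation=cv2.INTER_CUBIC),cv2.resize(cv2.imread("pics/b.png")[120:310,180:430],(400,304),interpolation=cv2.INTER_CUBIC)]))
E
python3 b.py
```

```text
scene 5172 ((0.546364426612854, -0.037534549832344055), (0.25163039565086365, 0.10947383940219879), 88.84662628173828) (4905, -1641, 1126, 2530)
side 3687 ((0.5469961166381836, -0.03505696356296539), (0.24902167916297913, 0.10903295874595642), 89.07349395751953) (4906, -1596, 1120, 2498)
((0.5466108918190002, -0.037031784653663635), (0.25292712450027466, 0.10972090810537338), 89.03685760498047)
```

View pics/c.png

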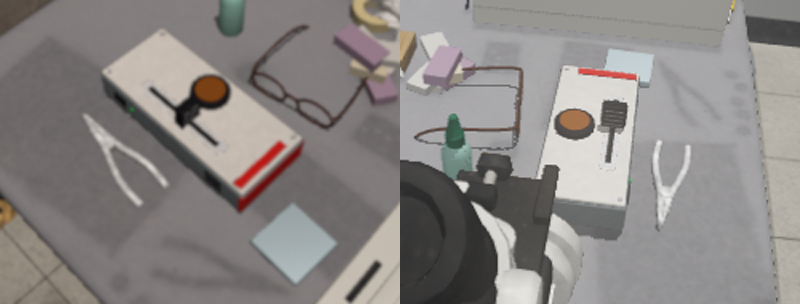

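```bash
cat >> h.py <<'E'
YAW=np.radians(-1.0); C=np.array([.5466,-.0365])
ex=np.array([np.cos(YAW),np.sin(YAW)]); ey=np.array([-np.sin(YAW),np.cos(YAW)])
phi=YAW+np.pi/2; ROT=np.pi*np.array([np.cos(phi/2),np.sin(phi/2),0])
def P(s,z=.064):  # s: tool centre along slot, lever coordinate (home 0)
    p=C-.027*ex+(s-.040)*ey; return [*p,z]
def S():
    st=manip.get_state(); p=np.array(st["position"]); f=np.array(st["wrist_force"])
    return st["time_s"],(p[:2]-C)@ey+.040,p[2],f[:2]@ey,f
def show(l,*a): t,s,z,fy,f=S(); print(l,*a,"t%.2f s=%.2fmm z=%.4f fy=%.2f"%(t,s*1e3,z,fy),np.round(f,1),flush=True)
E
cat > c.py <<'E'
from h import *
manip.command_gripper(0.0); show("shut")
manip.move_ptp(P(.070,.17),ROT); show("above"); print(np.round(manip.get_state()["joint_pos"],2))
print(manip.servo_line(P(.070,.064),rate=.1,until_force=10)); show("down")
c=imaging.camera("side"); save(c,"d.png")
print(manip.servo_line(P(.040),rate=.03,until_force=2.5)); show("touch")
E
python3 c.py
```

```text
shut t1.77 s=-456.30mm z=0.2313 fy=0.93 [0.4 0.9 0.1]
above t4.03 s=69.12mm z=0.1701 fy=-0.18 [ 0.1 -0.2 -0.2]
[-0.12  0.04  1.54 -0.    1.56 -0.1 ]
False
down t5.24 s=69.93mm z=0.0649 fy=1.05 [ 0.7  1.  -0.3]
True
touch t6.03 s=47.45mm z=0.0636 fy=2.01 [1.  2.  1.4]
```

```bash
cat > d.py <<'E'
from h import *
for k in range(4):
    r=manip.servo_line(P(.004),rate=.02,until_force=14); show("home push",r)
    if r: break
c=imaging.camera("side"); save(c,"e.png")
a=cv2.imread("pics/d.png")[120:310,180:430];b=cv2.imread("pics/e.png")[120:310,180:430]
cv2.imwrite("pics/de.png",np.hstack([cv2.resize(i,(400,304),interpolation=cv2.INTER_CUBIC) for i in (a,b)]))
E
python3 d.py
```

```text
home push True t7.67 s=15.85mm z=0.0637 fy=2.58 [0.6 2.6 2.2]
```

View pics/de.png

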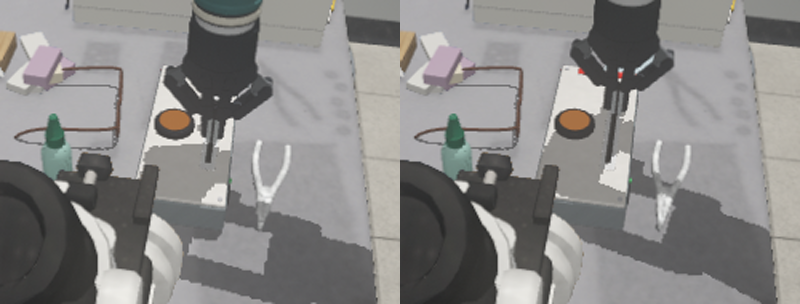

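```bash
cat > e.py <<'E'
from h import *
r=manip.servo_line(P(.004),rate=.01,until_force=14); show("again",r)
manip.servo_line(P(.024),rate=.05); show("off")
manip.servo_line(P(.024,.115),rate=.1); show("up")
c=imaging.camera("wrist"); save(c,"f.png")
for q in imaging.silhouettes("lever_tab","wrist")[:2]:
    v,u=np.nonzero(q["mask"]);k=c["range_z"][v,u]>0
    if k.any():
        w=world(c,u[k],v[k]);w=w[w[:,2]>.08]; print(q["p"],len(w),np.round((w[:,:2]-C)@ey*1e3+40,1).min() if len(w) else 0, ((w[:,:2]-C)@ey*1e3+40).max() if len(w) else 0)
E
python3 e.py
```

```text
again True t8.40 s=16.01mm z=0.0632 fy=3.33 [0.2 3.3 1.8]
off t8.71 s=23.91mm z=0.0635 fy=-0.06 [ 0.  -0.1  0.7]
up t9.37 s=23.97mm z=0.1146 fy=0.54 [0.6 0.5 0.2]
```

```bash
cat > f.py <<'E'
from h import *
manip.servo_line(P(-.032,.115),rate=.15)
print(manip.servo_line(P(-.032),rate=.08,until_force=10)); show("down")
manip.pause(.2)
r=manip.servo_line(P(-.010),rate=.01,until_force=2.5); show("touch home",r)
c=imaging.camera("side"); save(c,"g.png")
E
python3 f.py
```

```text
False
down t10.78 s=-32.07mm z=0.0643 fy=0.03 [-0.7  0.   0.3]
touch home True t12.31 s=-19.09mm z=0.0636 fy=-1.17 [ 1.  -1.2  0.8]
```

```bash
cat >> h.py <<'E'
def click(s0,adv=.012,step=.001):
    """push from contact at s0 in small steps till the lever has snapped off the finger"""
    F=[]
    for i in range(1,int(round(adv/step))+1):
        manip.servo_line(P(s0+i*step),rate=.008); x=S(); F.append((round(x[1]*1e3,1),round(-x[3],1)))
    print(F); show("pushed")
def touch(s1,f=2.2):
    r=manip.servo_line(P(s1),rate=.008,until_force=f); show("touch",r); return r
E
cat > g.py <<'E'
from h import *
click(-.0191); print(touch(.001))
E
python3 g.py
```

```text
[(np.float64(-18.8), np.float64(4.8)), (np.float64(-17.5), np.float64(4.8)), (np.float64(-15.6), np.float64(3.7)), (np.float64(-14.6), np.float64(2.4)), (np.float64(-13.8), np.float64(1.1)), (np.float64(-12.9), np.float64(1.3)), (np.float64(-11.8), np.float64(0.8)), (np.float64(-10.8), np.float64(0.4)), (np.float64(-9.9), np.float64(-0.2)), (np.float64(-9.0), np.float64(-1.2)), (np.float64(-8.1), np.float64(0.3)), (np.float64(-7.0), np.float64(0.2))]
pushed t15.72 s=-7.05mm z=0.0640 fy=-0.17 [-0.1 -0.2 -0.1]
touch True t16.31 s=-3.86mm z=0.0636 fy=-0.28 [ 1.6 -0.3 -0.3]
True
```

```bash
cat > g.py <<'E'
from h import *
click(-.0039); c=imaging.camera("side"); save(c,"h.png"); print(touch(.016,2.5))
E
python3 g.py
```

```text
[(np.float64(-3.6), np.float64(4.0)), (np.float64(-2.7), np.float64(6.1)), (np.float64(-1.0), np.float64(3.9)), (np.float64(0.6), np.float64(2.8)), (np.float64(1.5), np.float64(1.4)), (np.float64(2.4), np.float64(1.2)), (np.float64(3.3), np.float64(-0.1)), (np.float64(4.3), np.float64(-0.3)), (np.float64(5.3), np.float64(0.1)), (np.float64(6.2), np.float64(0.0)), (np.float64(7.2), np.float64(0.3)), (np.float64(8.2), np.float64(-0.5))]
pushed t19.68 s=8.16mm z=0.0640 fy=0.51 [-0.8  0.5 -1. ]
touch True t20.35 s=11.89mm z=0.0636 fy=-1.23 [-0.4 -1.2  0.9]
True
```

```bash
cat > g.py <<'E'
from h import *
click(.0119)
manip.pause(.3); show("rest")
manip.servo_line(P(.014),rate=.05); show("back")
manip.servo_line(P(.014,.13),rate=.1)
manip.servo_line(P(-.13,.2),rate=.25); show("clear")
for n in ("scene","side"):
    c=imaging.camera(n)
    for q in imaging.silhouettes("lever_tab",n)[:1]:
        v,u=np.nonzero(q["mask"]);k=c["range_z"][v,u]>0;w=world(c,u[k],v[k])
        s=(w[:,:2]-C)@ey*1e3+40; print(n,q["p"],len(s),np.percentile(s,[3,50,97]).round(1),np.percentile(w[:,2],[3,97]).round(3))
    save(c,f"z_{n}.png")
a=cv2.imread("pics/z_scene.png")[170:360,130:380];b=cv2.imread("pics/z_side.png")[120:310,180:430]
cv2.imwrite("pics/z.png",np.hstack([cv2.resize(i,(400,304),interpolation=cv2.INTER_CUBIC) for i in (a,b)]))
E
python3 g.py
```

```text
[(np.float64(12.2), np.float64(4.2)), (np.float64(12.9), np.float64(5.9)), (np.float64(14.7), np.float64(4.4)), (np.float64(16.4), np.float64(2.0)), (np.float64(17.4), np.float64(0.9)), (np.float64(18.2), np.float64(0.6)), (np.float64(19.1), np.float64(1.1)), (np.float64(20.1), np.float64(-0.1)), (np.float64(21.1), np.float64(0.1)), (np.float64(22.0), np.float64(0.2)), (np.float64(22.9), np.float64(-0.9)), (np.float64(23.9), np.float64(0.4))]
pushed t23.72 s=23.93mm z=0.0640 fy=-0.35 [ 0.2 -0.4  0.1]
rest t24.02 s=23.90mm z=0.0640 fy=0.09 [0.3 0.1 0.5]
back t24.37 s=13.56mm z=0.0640 fy=-0.59 [ 0.1 -0.6  0.4]
clear t25.97 s=-128.99mm z=0.1987 fy=0.31 [0.2 0.3 0.2]
scene 0.62 219 [39.4 41.5 52. ] [0.058 0.087]
side 0.61 295 [29.5 53.3 56.1] [0.05  0.086]
```

View pics/z.png

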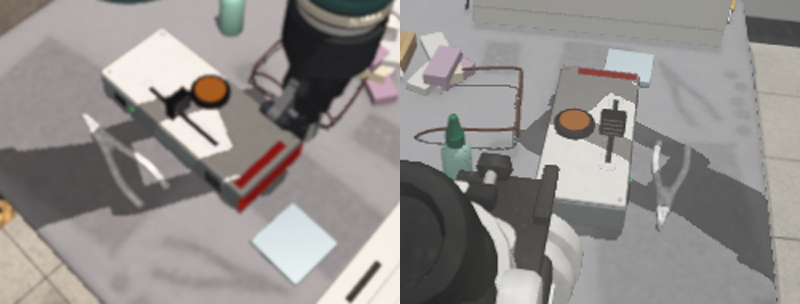

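```bash
python3 -c "
from plant import manip
print(manip.hand_in())"
```

```text
the job is handed in; nothing more can be done
None
```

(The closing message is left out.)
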